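Pin the swing tray of the treatment unit

TASK

Swing the steel instrument tray closed and lock it in place: take the locking pin with the flat tab head from the instrument stand and put it down through the tray's knuckle and on into the bracket's knuckle below it, feeling gently for the lower hole, until its flange is fully home on the tray's knuckle; then let go. Do not force the pin (keep it under 30 N) and leave the other instruments, cups, bottles and mouse where they are.

Things in the scene. Friction and masses are not known exactly. Their poses are not given: they have to be found in the camera images.
- pin: Locking pin, plain steel, upright in one of the stand's wells, tip 14 mm above the work surface, told by its flat tab head. Origin: lower tip, z up its axis. Round shank 12 mm thick, z 0 to 46 mm, lowest 5 mm tapering to 10 mm; round flange 24 mm wide, z 46 to 50; tab z 50 to 80, 28 mm along the pin's x, 14 mm along its y (pinch across the 14 mm). About 120 g.
- pin_seat (a point): Point on the pin's axis at the underside of its flange, 46 mm above the tip.
- stand: White fixed instrument stand, 205 x 60 mm, 60 mm tall, origin at the centre of its underside; three upright 14 mm wells along its x, 65 mm apart, the middle one at its centre. The locking pin, a probe and a mirror stand in them in any order.
- eye (a point): Centre of the mouth (top face) of the hole in the tray's knuckle, 68 mm above the work surface. The knuckle is a 36 mm square steel block, 18 mm thick (50 to 68 mm up), at the free end of the swing tray, 180 mm from the pivot; through hole 13.5 mm wide with a 1.5 mm chamfer.
- pivot (a point): Point on the vertical axis about which the tray swings, 68 mm above the work surface.
- tray (a joint): Swing angle of the tray, rad, counterclockwise from above, -0.25 to 0.8; starts open at 0.3 to 0.55. At 0 its arm points from the pivot along the bracket's -x. It stays where left; about 1.5 N sideways at the knuckle moves it (push it, or drag it along its arc with the pin's end in its hole). Its dish, 95 x 100 mm, lies between pivot and knuckle, rim 86 mm up.
- bracket: Fixed aluminium bracket that carries the tray; origin on the pivot axis at the work surface. The lower knuckle stands on it 180 mm from the pivot along its -x. The pin must not press on bracket or tray with more than 30 N.
- lower_mid (a point): Middle of the lower knuckle's adjustment, at its top face, 48 mm up (2 mm under the tray's knuckle). The block, 46 x 88 mm (bracket x, y), has in its centre a 13.5 mm hole, 36 mm deep, 0.5 mm chamfer. It is clamped fast up to 16 mm to either side of this point along the bracket's y, by an amount not reported: the holes meet at a tray angle from -0.09 to 0.09, found by feel.
- probe: Ball-headed steel probe standing in another well of the stand, 10 mm shank, ball 18 mm wide; leave alone. Origin at the centre of its lower end.
- mirror: Steel mirror with an upright 24 mm disc for a head, standing in another well of the stand; leave alone. Origin at the centre of its lower end.
- cup_a: Open stainless cup, 60 mm wide, 65 mm tall; leave alone. Origin at the centre of its underside.
- cup_b: Open stainless cup, 72 mm wide, 80 mm tall; leave alone. Origin at the centre of its underside.
- jar: Glass jar with white lid, 60 mm wide, 70 mm tall; leave alone. Origin at the centre of its underside.
- dropper: Amber dropper bottle, 36 mm wide, 85 mm tall; leave alone. Origin at the centre of its underside.
- mouse: White computer mouse, 100 x 58 mm, 33 mm tall; leave alone. Origin at the centre of its underside.

How it is judged:
By the outcome, as a careful person would: the job done as asked, in the order asked, and still so for the second after the job is handed in, with the robot touching nothing.
It also fails if it takes over 64 s, if anything falls off the work surface, if the arm or the gripper's body presses on something with over 40 N, if the wrist force passes 120 N, or if a joint passes its speed limit or range.

ROBOT

A 6-joint arm with a two-finger parallel gripper is mounted at the origin on the work surface. World frame = base frame: x ahead of the robot, y to its left, z up, the work surface at z = 0. Lengths are in m, angles in rad, forces in N, time in s.
With the tool pointing down it reaches from about 0.35 to 0.975 m from the base axis. Payload 4.9 kg.
Tool frame: the origin (TCP) lies at the very end of the fingers, on their centre line; the grasp point (between the pads) lies 19 mm behind it; x points along the fingers, y is the direction in which the jaws open and shut, and the axes are right-handed (so a half turn about x gives the same grasp; the last joint's range is limited). The gripper opens to 85 mm and grips with 20 to 120 N. Pads are 22 mm wide; open, the fingers measure 114 mm over their backs; the gripper's body (76 mm by 85 mm) begins 54 mm behind the grasp point. The pads swing forward as they close: fully open they stand 13 mm farther back than shut.
Start: joints at [-1.444, 0.053, 1.613, -0, 1.476, -0.119], TCP at [0.152, -0.606, 0.231] pointing down, gripper open.
Joint ranges: [-3.01, 3.01], [-1.01, 2.22], [0.06, 2.58], [-1.02, 4.17], [0.09, 2.62], [-3.14, 3.14]. Speed limits (rad/s): [2.57, 2.57, 3.14, 3.14, 3.14, 3.14].

INTERFACE

Orientations are given as a unit quaternion [w, x, y, z].
In Python, from plant import manip gives the robot as it stands.
- The arm moves only by the tool play_rows, never from a script. Its argument "plan" is a list of rows, each a list of 5 numbers: the shift along the tool's x, y, z in mm, then the turn about the tool's x in rad, then the closure, from -1 (fully open) to 1 (shut). A call has 1 to 8 rows; each row is the pose to reach, as a shift and turn from the pose commanded when the call began, along the tool's axes at that moment; what a row does not reach only later rows make up. A row lasts 1/8 s, in which the tool goes at most 62.5 mm and 10.7 degrees, less where a joint would pass 70% of its speed; a pose out of reach is approached as far as the arm can. A call with a gripper value outside its range is refused whole. The fingers move at their own pace and stop on an object; the grip force is fixed at half the most. Time passes only in rows, so rows that repeat a pose let the fingers close. It gives the time, the measured TCP pose, the force and the opening at its end, in the units of the state.
- manip.state(): the state, without advancing time (a new reading comes with each control period).
- manip.grab_frame(name): name is "scene" or "top" or "wrist"; returns a dict with "img" (420x560x3 uint8, red, green, blue), "range_z" (420x560 float32, m along the optical axis (not along the pixel's ray), 0 where there is no reading), "fx", "fy", "cx", "cy" (pixels), "origin" and "rotation" of the camera in the world. Camera axes: x right, y up, looking along -z (the intrinsics and any distortion apply to the point x, -y, -z); pixel columns grow to the right and rows downward; lengths in m; the calibration is good to about 2 mm. A picture is of the moment at which its call begins.
- manip.job_done(): hands the job in, once; it reports no verdict.
The state is a dict: "time": time; "joint_pos": joint angles; "joint_vel": joint speeds; "joint_efforts": joint torques, N m; "tool_pos": TCP position; "tool_rot": TCP orientation; "contact_force": force on the tool from outside, world axes, zero at the start; "ft_torque": the same for the moment, N m; "gripper_width": opening from 0.0 (shut) to 1.0 (fully open).
Only numpy, scipy, OpenCV 4.12 (cv2) and the standard library are available. Lean on these libraries where they do the work, as an engineer would, in place of code of your own. Each camera call takes 0.05 s, during which the arm holds its last target. There are 200 camera calls.

## Working session

There is one attempt and no reset: what is moved stays moved. The work goes in short steps, Python scripts to look and compute and a tool call to move; the robot and the scene stay as the last step left them, time stands still between calls to the robot, and variables do not carry over. Pictures are saved under pics/ and viewed, about 8 in all and at most 12, crops included, and the job is handed in when it is done.

Besides the shell and the picture viewer there is one more tool, called in YAML: its name, and indented under it one key for each argument. play_rows: Moves the arm, as the interface text tells. Its arguments: {"type":"object","properties":{"plan":{"type":"array"}},"required":["plan"]}

```bash
mkdir -p pics; cat > h.py <<'E'
import numpy as np, cv2, pickle
from plant import manip
def grab(n,save=None):
    f=manip.grab_frame(n)
    if save: cv2.imwrite('pics/'+save+'.png',f['img'][:,:,::-1]); pickle.dump(f,open(save+'.pkl','wb'))
    return f
def ray(f,u,v):
    d=np.array([(u-f['cx'])/f['fx'],-(v-f['cy'])/f['fy'],-1.0]); return np.array(f['origin']),np.array(f['rotation'])@d
def onplane(f,u,v,z):
    o,d=ray(f,u,v); return o+d*(z-o[2])/d[2]
def cloud(f):
    v,u=np.mgrid[:420,:560]; r=f['range_z']
    p=np.stack([(u-f['cx'])/f['fx']*r,-(v-f['cy'])/f['fy']*r,-r],-1)
    return p@np.array(f['rotation']).T+np.array(f['origin'])
E
python3 - <<'E'
from h import *
for n in('scene','top'):
    f=grab(n,n+'0'); print(n,{k:f[k] for k in f if k not in('img','range_z')})
s=manip.state();print(s)
E
```

```text
scene {'fx': 528.129305205845, 'fy': 528.129305205845, 'cx': 282.86259637823366, 'cy': 217.83608460932842, 'origin': array([ 0.95324068, -0.74066255,  0.71053285]), 'rotation': array([0.86470557, 0.44499099, 0.10957657, 0.20557302])}
top {'fx': 391.3470528328226, 'fy': 391.3470528328226, 'cx': 274.3257298248187, 'cy': 205.72562933709446, 'origin': array([0.48348538, 0.04166766, 1.07240533]), 'rotation': array([ 0.70971054,  0.03501027, -0.01769915, -0.70340029])}
{'time': 0.1, 'joint_pos': array([-1.44401753e+00,  5.33225209e-02,  1.61416212e+00,  1.47353988e-05,
        1.47598940e+00, -1.18980189e-01]), 'joint_vel': array([-1.14299452e-03, -3.73648857e-04, -4.17706134e-03, -2.76237305e-04,
       -7.76292643e-04, -5.75979391e-05]), 'joint_efforts': array([-3.06207567e-04, -3.94906318e+01, -3.71366215e+01, -1.56363872e-04,
        3.93700917e-03,  2.62681780e-06]), 'tool_pos': array([ 0.15200264, -0.60565445,  0.23016307]), 'tool_rot': array([ 0.08600471,  0.7017774 ,  0.08733508, -0.70177222]), 'contact_force': array([ 0.48055923, -0.55555494, -0.66301147]), 'ft_torque': array([ 0.02766423,  0.04848886, -0.02075615]), 'gripper_width': 0.9999102072225079}
```

Rotation is a quaternion; I fix the helper.

```bash
cat > fix.py <<'E'
s=open('h.py').read()
s=s.replace("def ray","def R(q):\n    from scipy.spatial.transform import Rotation as Q\n    return Q.from_quat([*q[1:],q[0]]).as_matrix()\ndef ray",1).replace("np.array(f['rotation'])","R(f['rotation'])")
open('h.py','w').write(s)
E
python3 fix.py; rm fix.py; python3 - <<'E'
from h import *
for n in('top0','scene0'):
    f=pickle.load(open(n+'.pkl','rb'));c=cloud(f);ok=f['range_z']>0;print(n,ok.mean(),np.percentile(c[...,2][ok],[1,25,50,75,99]),c[[20,20,210,400,400],[20,540,280,20,540]])
print(R(manip.state()['tool_rot']))
E
```

```text
top0 0.9959396258503401 [-7.58260847e-01 -2.43405595e-03  7.82248622e-05  2.62341698e-03
  3.08207006e-01] [[ 1.53062002e+00  1.35389130e+00 -7.57540990e-01]
 [ 1.51736812e+00 -1.17082225e+00 -7.51612468e-01]
 [ 5.51893156e-01  5.26485200e-02 -6.90028721e-04]
 [ 3.48422903e-02  7.46061088e-01  2.61915857e-03]
 [ 6.23049519e-02 -6.27596817e-01  3.79779615e-03]]
scene0 0.9958078231292516 [-7.51957879e-01 -5.58441220e-04  1.49163309e-03  5.20501171e-02
  3.96991878e-01] [[-0.87831673  0.65107886  0.16569179]
 [ 0.89494167  1.15414903  0.24836416]
 [ 0.52217508  0.08474742  0.0682882 ]
 [ 0.35205086 -0.47621675  0.00144969]
 [ 1.20685027  0.54941393 -0.744931  ]]
[[-2.23329528e-04  2.43291002e-01 -9.69953318e-01]
 [ 1.86813827e-03 -9.69951548e-01 -2.43290988e-01]
 [-9.99998230e-01 -1.86634098e-03 -2.37882410e-04]]
```

View pics/top0.png

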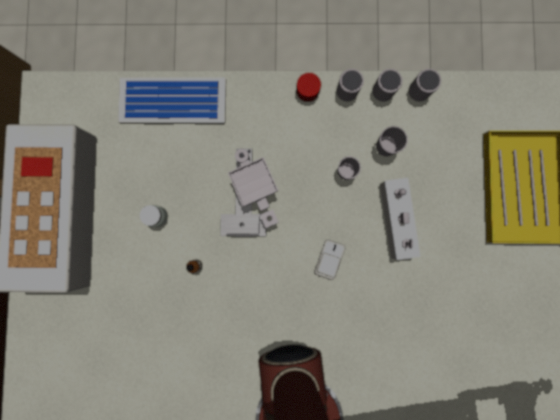

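View pics/scene0.png

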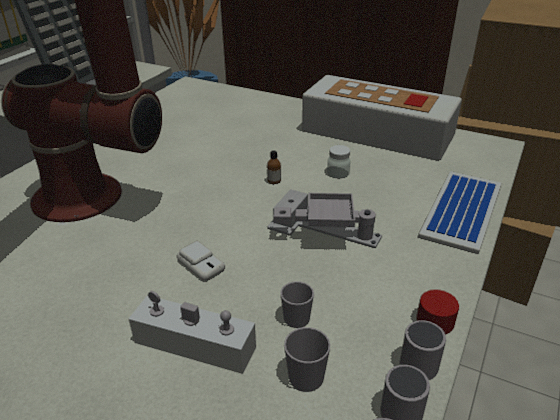

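The top view shows the tray arm from the pivot (~244,158) via the dish (252,184) to the knuckle (267,218), with the lower block at ~(241,225). The stand is at ~(400,220). The scene view shows the flat tab head in the middle well (190,313), the mirror at (154,300) and the probe at (226,320).

```bash
python3 - <<'E'
from h import *
f=pickle.load(open('top0.pkl','rb'));im=f['img'][:,:,::-1]
a=cv2.resize(im[140:245,210:290],None,fx=5,fy=5,interpolation=cv2.INTER_CUBIC)
b=cv2.resize(im[170:275,370:430],None,fx=5,fy=5,interpolation=cv2.INTER_CUBIC)
cv2.imwrite('pics/crop1.png',np.clip(np.hstack([a,b])*1.5,0,255).astype(np.uint8))
c=cloud(f)
for n,u,v,z in[('pivot',244,158,.068),('knuck',267,218,.068),('block',241,225,.048),('pinhead',404,218,.094)]: print(n,onplane(f,u,v,z).round(4),c[v,u].round(3))
m=(c[...,2]>.05)&(c[...,2]<.07);m[:,:370]=0;m[:,430:]=0;m[:170]=0;m[275:]=0
p=c[m];print(m.sum(),cv2.minAreaRect((p[:,:2]*1000).astype(np.float32)))
E
```

```text
pivot [0.6824 0.1468 0.068 ] [0.682 0.147 0.068]
knuck [0.5266 0.0852 0.068 ] [ 0.53   0.088 -0.   ]
block [0.5085 0.154  0.048 ] [0.51  0.158 0.008]
pinhead [ 0.5285 -0.2562  0.094 ] [ 0.528 -0.256  0.096]
1772 ((530.6193237304688, -262.02154541015625), (205.26089477539062, 62.22433090209961), 8.025076866149902)
```

View pics/crop1.png

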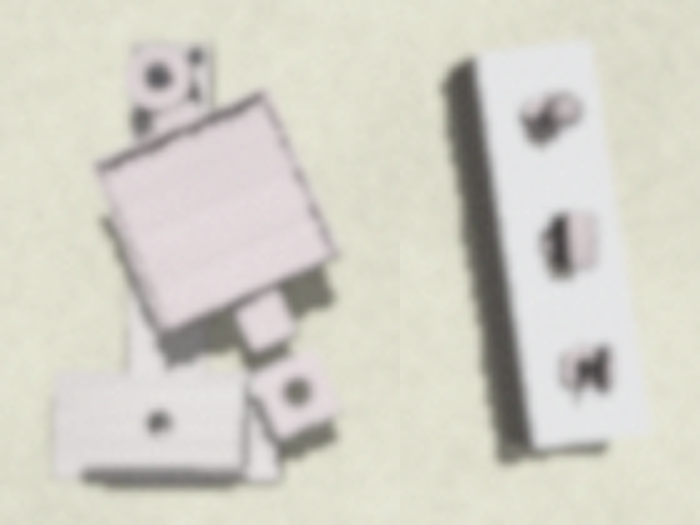

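The crop shows the pivot (159,76), the tray knuckle hole (297,391), the lower hole (159,421) which is visible while the tray is open, and the pin's tab (~584,240) in the middle well.

```bash
python3 - <<'E'
from h import *
f=pickle.load(open('top0.pkl','rb'))
g=lambda x,y,z,u0=210,v0=140: onplane(f,(x+.5)/5-.5+u0,(y+.5)/5-.5+v0,z)
P=g(159,76,.068);K=g(297,391,.068);L=g(159,421,.048)
print(P,K,L,np.linalg.norm((K-P)[:2]),np.linalg.norm((L-P)[:2]))
a=lambda d:np.arctan2(d[1],d[0]);print('angle',a((K-P)[:2])-a((L-P)[:2]), 'dirL',a((P-L)[:2]))
# block edges
e=[g(52,372,.048),g(245,376,.048),g(240,474,.048),g(54,478,.048)];print(np.array(e)[:,:2])
for x,y in[(476,57),(592,45),(645,432),(535,448)]: print(g(x-400,y,.06,370,170))
print(g(160,245,.06,370,170), 'tab',g(184,240,.094,370,170))
c=cloud(f);m=(c[...,2]>.085);m[:,:370]=0;m[:,430:]=0;m[:170]=0;m[275:]=0
n,l,s,ce=cv2.connectedComponentsWithStats(m.astype(np.uint8))
for i in range(1,n): p=c[l==i]; print(s[i][4],p.mean(0).round(4),p[:,2].max(),cv2.minAreaRect((p[:,:2]*1000).astype(np.float32)))
E
```

```text
[0.69076218 0.15375512 0.068     ] [0.52720003 0.08003038 0.068     ] [0.51169642 0.15303284 0.048     ] 0.17940989826896292 0.17906721520405128
angle 0.419439273687352 dirL 0.004033586758425375
[[0.53693872 0.20986728]
 [0.53570547 0.10818228]
 [0.48439632 0.1101413 ]
 [0.48135051 0.20769084]]
[ 0.62551567 -0.21866973  0.06      ]
[ 0.63215871 -0.27836455  0.06      ]
[ 0.43352905 -0.30208407  0.06      ]
[ 0.42480516 -0.24632984  0.06      ]
[ 0.5284826  -0.26045746  0.06      ] tab [ 0.52955891 -0.26216978  0.094     ]
1 [0.4835 0.0417 1.0724] 1.0724053283073525 ((483.4853820800781, 41.667659759521484), (0.0, 0.0), 0.0)
1 [0.4835 0.0417 1.0724] 1.0724053283073525 ((483.4853820800781, 41.667659759521484), (0.0, 0.0), 0.0)
1 [0.4835 0.0417 1.0724] 1.0724053283073525 ((483.4853820800781, 41.667659759521484), (0.0, 0.0), 0.0)
44 [ 0.5948 -0.2515  0.0988] 0.10478228248487242 ((595.1920776367188, -252.32003784179688), (15.289876937866211, 15.48334789276123), 41.544132232666016)
1 [0.4835 0.0417 1.0724] 1.0724053283073525 ((483.4853820800781, 41.667659759521484), (0.0, 0.0), 0.0)
73 [ 0.
[... 827 characters left out ...]
, -269.57904052734375), (5.222953796386719, 22.38186264038086), 85.79850006103516)
1 [0.4835 0.0417 1.0724] 1.0724053283073525 ((483.4853820800781, 41.667659759521484), (0.0, 0.0), 0.0)
1 [0.4835 0.0417 1.0724] 1.0724053283073525 ((483.4853820800781, 41.667659759521484), (0.0, 0.0), 0.0)
1 [0.4835 0.0417 1.0724] 1.0724053283073525 ((483.4853820800781, 41.667659759521484), (0.0, 0.0), 0.0)
1 [0.4835 0.0417 1.0724] 1.0724053283073525 ((483.4853820800781, 41.667659759521484), (0.0, 0.0), 0.0)
1 [0.4835 0.0417 1.0724] 1.0724053283073525 ((483.4853820800781, 41.667659759521484), (0.0, 0.0), 0.0)
1 [0.4835 0.0417 1.0724] 1.0724053283073525 ((483.4853820800781, 41.667659759521484), (0.0, 0.0), 0.0)
```

play_rows:
  plan:
    - [0, -60, -110, 0, -1]
    - [0, -120, -220, 0.05, -1]
    - [0, -180, -330, 0.1, -1]
    - [0, -244, -450, 0.1, -1]
    - [0, -244, -450, 0.1, -1]
    - [0, -244, -450, 0.1, -1]
    - [0, -244, -450, 0.1, -1]
    - [0, -244, -450, 0.1, -1]

```text
time: 1.1
tool_pos: [0.5214, -0.2663, 0.2309]
tool_rot: [-0.051, -0.705, -0.052, 0.705]
contact_force: [0.7, -0.3, 0.4]
gripper_width: 0.999
```

```bash
python3 - <<'E'
from h import *
f=grab('wrist','w1');s=manip.state();print(s['time'],s['tool_pos'],s['contact_force'],s['joint_pos']);print(R(s['tool_rot']).round(3));print({k:f[k] for k in f if k not in('img','range_z')})
E
```

```text
1.15 [ 0.52576857 -0.26092204  0.23081684] [-0.20636956  4.65400775  0.08894389] [-0.59016234 -0.03741729  1.70432976  0.00575446  1.47436952  0.82836631]
[[ 0.003  0.151 -0.989]
 [ 0.005 -0.989 -0.151]
 [-1.    -0.004 -0.004]]
{'fx': 345.6251622538049, 'fy': 345.6251622538049, 'cx': 283.075890713863, 'cy': 203.26623931075017, 'origin': array([ 0.58675669, -0.25668267,  0.37402964]), 'rotation': array([ 0.74976277, -0.10081233,  0.08793267, -0.6480436 ])}
```

View pics/w1.png

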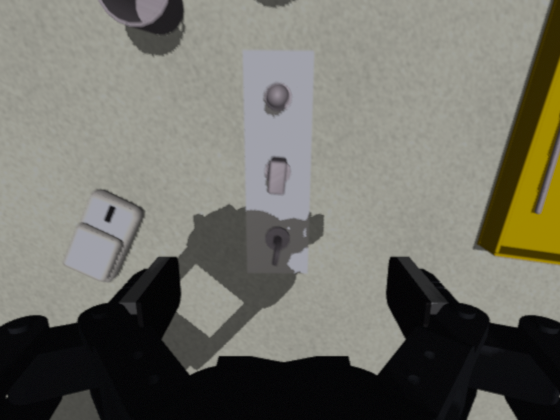

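The wrist view shows the probe ball (277,95), the tab-headed pin (278,175), and the mirror (277,240) in the stand. I'll measure the tab by depth.

```bash
python3 - <<'E'
from h import *
f=pickle.load(open('w1.pkl','rb'));c=cloud(f)
def rect(m): 
    p=c[m];r=cv2.minAreaRect((p[:,:2]*1000).astype(np.float32));return m.sum(),p.mean(0).round(4),r
z=c[...,2];sub=np.zeros(z.shape,bool);sub[145:205,255:305]=1
print(np.percentile(z[sub],[90,95,98,99]))
print('tab',rect(sub&(z>.090)&(z<.098)))
m=np.zeros(z.shape,bool);m[45:278,235:325]=1
p=c[m&(abs(z-.06)<.004)];print('stand',cv2.minAreaRect((p[:,:2]*1000).astype(np.float32)))
# edges of tab by pixel
k=sub&(z>.088)&(z<.1);cn,_=cv2.findContours(k.astype(np.uint8),0,1);q=max(cn,key=cv2.contourArea);b=cv2.boxPoints(cv2.minAreaRect(q));print(b)
print(np.array([onplane(f,u,v,.094) for u,v in b]).round(4))
E
```

```text
[0.09438704 0.09487554 0.09533204 0.09563045]
tab (np.int64(561), array([ 0.531 , -0.2603,  0.0943]), ((530.4486694335938, -260.37371826171875), (27.998394012451172, 13.937411308288574), 2.911794900894165))
stand ((530.1942749023438, -260.345947265625), (205.17543029785156, 60.19103240966797), 7.784995079040527)
[[268.14755 194.37706]
 [271.22952 160.47542]
 [288.00003 162.00002]
 [284.91806 195.90166]]
[[ 0.5163 -0.254   0.094 ]
 [ 0.5448 -0.2527  0.094 ]
 [ 0.5455 -0.2664  0.094 ]
 [ 0.5171 -0.2681  0.094 ]]
```

play_rows:
  plan:
    - [40, 1, -1, 0.1, -1]
    - [90, 1, -1, 0.1, -1]
    - [110, 1, -1, 0.1, -1]
    - [110, 1, -1, 0.1, -1]
    - [110, 1, -1, 0.1, -1]

```text
time: 1.78
tool_pos: [0.5227, -0.2699, 0.1236]
tool_rot: [0.017, 0.708, 0.015, -0.706]
contact_force: [-0.4, 0.2, 0.7]
gripper_width: 1.001
```

```bash
cat > st.py <<'E'
from h import *
s=manip.state();print(s['time'],s['tool_pos'].round(4),s['contact_force'].round(2),s['gripper_width'],s['joint_pos'].round(3));print(R(s['tool_rot']).round(4))
E
python3 st.py
```

```text
1.775 [ 0.5227 -0.2699  0.1236] [-0.39  0.25  0.65] 1.0010159364729727 [-0.603  0.054  1.797  0.     1.287  0.922]
[[ 0.0029  0.0455 -0.999 ]
 [-0.0019 -0.999  -0.0455]
 [-1.      0.0021 -0.0028]]
```

play_rows:
  plan:
    - [0, 0, 0, 0, -1]
    - [0, 0, 0, 0, -1]

```text
time: 2.02
tool_pos: [0.5223, -0.2695, 0.1229]
tool_rot: [0.017, 0.708, 0.016, -0.706]
contact_force: [0.2, -0.3, 0.2]
gripper_width: 0.999
```

```bash
python3 st.py
```

```text
2.025 [ 0.5223 -0.2695  0.1229] [ 0.21 -0.29  0.19] 0.9986558933758171 [-0.603  0.054  1.798  0.     1.287  0.922]
[[ 0.0022  0.0457 -0.999 ]
 [-0.0015 -0.999  -0.0457]
 [-1.      0.0016 -0.0021]]
```

play_rows:
  plan:
    - [0, -8.7, -8.6, 0.006, -1]
    - [0, -8.7, -8.6, 0.006, -1]
    - [30, -8.7, -8.6, 0.006, -1]
    - [54, -8.7, -8.6, 0.006, -1]
    - [54, -8.7, -8.6, 0.006, -1]
    - [54, -8.7, -8.6, 0.006, -1]

```text
time: 2.78
tool_pos: [0.5303, -0.2601, 0.0682]
tool_rot: [0.014, 0.707, 0.014, -0.707]
contact_force: [0.2, -0.5, 0.2]
gripper_width: 1.001
```

```bash
python3 st.py
```

```text
2.775 [ 0.5303 -0.2601  0.0682] [ 0.18 -0.52  0.22] 1.000627797578925 [-0.582  0.126  1.821 -0.     1.193  0.949]
[[ 1.000e-03  4.000e-02 -9.992e-01]
 [-7.000e-04 -9.992e-01 -4.000e-02]
 [-1.000e+00  7.000e-04 -1.000e-03]]
```

play_rows:
  plan:
    - [0, 0, 0, 0, 1]
    - [0, 0, 0, 0, 1]
    - [0, 0, 0, 0, 1]
    - [0, 0, 0, 0, 1]
    - [0, 0, 0, 0, 1]
    - [0, 0, 0, 0, 1]
    - [0, 0, 0, 0, 1]
    - [0, 0, 0, 0, 1]

```text
time: 3.78
tool_pos: [0.5299, -0.26, 0.0677]
tool_rot: [0.014, 0.707, 0.014, -0.707]
contact_force: [0.2, -0.6, 2.6]
gripper_width: 0.152
```

```bash
python3 st.py
```

```text
3.775 [ 0.5299 -0.26    0.0677] [ 0.2  -0.61  2.63] 0.15211150762591813 [-0.582  0.127  1.822 -0.     1.193  0.949]
[[ 4.000e-04  3.980e-02 -9.992e-01]
 [-3.000e-04 -9.992e-01 -3.980e-02]
 [-1.000e+00  3.000e-04 -4.000e-04]]
```

play_rows:
  plan:
    - [-25, 0, 0, 0, 1]
    - [-60, 0, 0, 0, 1]
    - [-110, 0, 0, 0, 1]
    - [-120, -55, 0, 0, 1]
    - [-120, -110, 0, 0, 1]
    - [-120, -165, 0, 0, 1]
    - [-120, -220, 0, 0, 1]
    - [-120, -270, 0, 0, 1]

```text
time: 4.78
tool_pos: [0.518, 0.0119, 0.1862]
tool_rot: [-0.014, -0.706, -0.014, 0.707]
contact_force: [1.0, -0.6, -1.5]
gripper_width: 0.148
```

play_rows:
  plan:
    - [0, -5, 0, 0, 1]
    - [0, -5, 0, 0, 1]
    - [0, -5, 0, 0, 1]

```text
time: 5.15
tool_pos: [0.5187, 0.0139, 0.1869]
tool_rot: [-0.014, -0.707, -0.013, 0.707]
contact_force: [1.3, 0.5, -1.0]
gripper_width: 0.149
```

```bash
python3 st.py; python3 -c "
from h import *
f=grab('wrist','w2');print(f['origin'],f['rotation'])"
```

```text
5.15 [0.5187 0.0139 0.1869] [ 1.31  0.48 -0.99] 0.14944777979398105 [-0.117 -0.172  1.903 -0.     1.411  1.416]
[[-7.000e-04  3.830e-02 -9.993e-01]
 [-3.000e-04 -9.993e-01 -3.830e-02]
 [-1.000e+00  3.000e-04  7.000e-04]]
[0.58472837 0.01640136 0.3300409 ] [ 0.71381859 -0.09624523  0.09320178 -0.68739603]
```

View pics/w2.png

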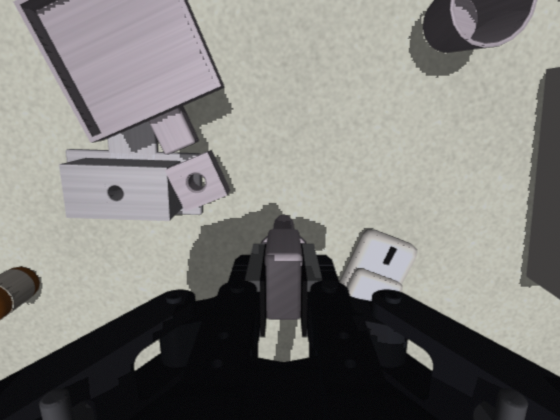

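The view shows the pin held upright, the tray knuckle hole at ~(197,182) and the lower hole at ~(116,192). I'll take their centroids.

```bash
python3 - <<'E'
from h import *
f=pickle.load(open('w2.pkl','rb'));c=cloud(f);z=c[...,2];g=cv2.cvtColor(f['img'],cv2.COLOR_RGB2GRAY)
def top(x0,x1,y0,y1,h):
    m=np.zeros(z.shape,bool);m[y0:y1,x0:x1]=1;p=c[m&(abs(z-h)<.004)];print('zmed',np.median(p[:,2]),cv2.minAreaRect((p[:,:2]*1000).astype(np.float32)))
top(160,235,148,220,.068)
top(55,180,145,225,.048)
for u,v,h in((197,182,.068),(116,192,.048)):
    w=g[v-14:v+15,u-14:u+15].astype(int);bg=np.median(w);m=(w<bg-25).astype(np.uint8)
    n,l,s,ce=cv2.connectedComponentsWithStats(m);i=l[10:19,10:19];i=np.bincount(i[i>0]).argmax()
    q,_=cv2.findContours((l==i).astype(np.uint8),0,1);hull=cv2.convexHull(max(q,key=len));e=cv2.fitEllipse(hull) if len(hull)>4 else None
    print(bg,s[i],e); uu,vv=np.array(e[0])+[u-14,v-14]; print(uu,vv,onplane(f,uu,vv,h))
b=cv2.resize(f['img'][150:225,60:240,::-1],None,fx=4,fy=4,interpolation=cv2.INTER_CUBIC);cv2.imwrite('pics/crop2.png',b)
E
```

```text
zmed 0.06861989980557465 ((533.9287109375, 84.78628540039062), (51.519065856933594, 36.697235107421875), 24.382225036621094)
zmed 0.04873969188300298 ((510.9262390136719, 151.86407470703125), (47.71587371826172, 94.38483428955078), 1.3555665016174316)
171.0 [  3   4  21  21 323] ((12.68791389465332, 14.089705467224121), (19.604385375976562, 21.119726181030273), 121.88189697265625)
195.68791389465332 182.08970546722412 [0.52702224 0.08206629 0.068     ]
172.0 [  5   7  17  17 225] ((13.025467872619629, 14.703670501708984), (15.53425407409668, 17.734432220458984), 133.73941040039062)
115.02546787261963 192.70367050170898 [0.51095297 0.15504026 0.048     ]
```

View pics/crop2.png

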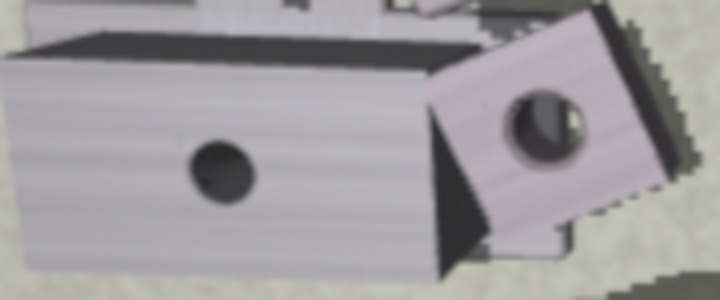

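The tray hole is at about (0.527, 0.081) and the lower hole at about (0.511, 0.154). Both agree with the top view to within 2 mm. I'll move above the tray hole.

play_rows:
  plan:
    - [0, -35, -5, 0, 1]
    - [20, -66.7, -10.4, 0, 1]
    - [52, -66.7, -10.4, 0, 1]
    - [52, -66.7, -10.4, 0, 1]
    - [52, -66.7, -10.4, 0, 1]

```text
time: 5.82
tool_pos: [0.5272, 0.0812, 0.1363]
tool_rot: [0.014, 0.707, 0.014, -0.707]
contact_force: [0.7, 0.3, -0.6]
gripper_width: 0.151
```

```bash
python3 st.py
```

```text
5.825 [0.5272 0.0812 0.1363] [ 0.71  0.25 -0.6 ] 0.15055817736490423 [ 0.013 -0.089  1.916 -0.     1.314  1.546]
[[ 1.100e-03  3.830e-02 -9.993e-01]
 [-0.000e+00 -9.993e-01 -3.830e-02]
 [-1.000e+00  1.000e-04 -1.100e-03]]
```

play_rows:
  plan:
    - [6, 0, 0.5, 0, 1]
    - [12, 0, 0.5, 0, 1]
    - [14, 0, 0.5, 0, 1]
    - [15, 0, 0.5, 0, 1]
    - [15.5, 0, 0.5, 0, 1]

```text
time: 6.45
tool_pos: [0.5261, 0.082, 0.1198]
tool_rot: [0.014, 0.707, 0.014, -0.707]
contact_force: [0.6, 0.4, -1.2]
gripper_width: 0.152
```

play_rows:
  plan:
    - [0.5, 0, 0, 0, 1]
    - [1.5, 0, 0, 0, 1]
    - [1.5, 0, 0, 0, 1]

```text
time: 6.82
tool_pos: [0.526, 0.082, 0.1182]
tool_rot: [-0.014, -0.707, -0.014, 0.707]
contact_force: [0.7, -0.3, -1.5]
gripper_width: 0.153
```

play_rows:
  plan:
    - [2, 0, 0, 0, 1]
    - [4, 0, 0, 0, 1]
    - [4, 0, 0, 0, 1]

```text
time: 7.2
tool_pos: [0.5258, 0.082, 0.1139]
tool_rot: [-0.014, -0.707, -0.014, 0.707]
contact_force: [0.8, 0.3, -0.6]
gripper_width: 0.151
```

play_rows:
  plan:
    - [2, 0, 0, 0, 1]
    - [4, 0, 0, 0, 1]
    - [5.5, 0, 0, 0, 1]
    - [5.5, 0, 0, 0, 1]

```text
time: 7.7
tool_pos: [0.5259, 0.082, 0.1086]
tool_rot: [-0.014, -0.707, -0.014, 0.707]
contact_force: [-0.2, -0.0, -2.3]
gripper_width: 0.15
```

```bash
python3 st.py
```

```text
7.7 [0.5259 0.082  0.1086] [-0.15 -0.04 -2.35] 0.1501228175461266 [ 0.015 -0.059  1.937  0.     1.264  1.546]
[[-4.000e-04  3.980e-02 -9.992e-01]
 [ 0.000e+00 -9.992e-01 -3.980e-02]
 [-1.000e+00 -0.000e+00  4.000e-04]]
```

The pin tip is 13 mm into the tray hole without contact. Now I'll drag the tray along its arc.

play_rows:
  plan:
    - [0, -3, 1.2, 0, 1]
    - [0, -7, 2.6, 0, 1]
    - [0, -10.5, 3.7, 0, 1]
    - [0, -14.8, 5, 0, 1]
    - [0, -19.1, 6.2, 0, 1]
    - [0, -23.4, 7.3, 0, 1]
    - [0, -27.8, 8.3, 0, 1]
    - [0, -27.8, 8.3, 0, 1]

```text
time: 8.7
tool_pos: [0.5164, 0.11, 0.1089]
tool_rot: [-0.014, -0.707, -0.014, 0.707]
contact_force: [-0.4, -0.3, -2.0]
gripper_width: 0.153
```

play_rows:
  plan:
    - [0, -4.4, 0.9, 0, 1]
    - [0, -8.8, 1.7, 0, 1]
    - [0, -13.3, 2.3, 0, 1]
    - [0, -17.7, 2.9, 0, 1]
    - [0, -22.2, 3.3, 0, 1]
    - [0, -26.6, 3.6, 0, 1]
    - [0, -33, 3.9, 0, 1]
    - [0, -33, 3.9, 0, 1]

```text
time: 9.7
tool_pos: [0.5112, 0.143, 0.1087]
tool_rot: [-0.014, -0.707, -0.015, 0.707]
contact_force: [0.1, -0.5, -0.9]
gripper_width: 0.154
```

```bash
python3 st.py; python3 -c "
from h import *
f=grab('top','t2');im=f['img'][:,:,::-1];cv2.imwrite('pics/t2c.png',cv2.resize(im[130:260,190:320],None,fx=4.5,fy=4.5,interpolation=cv2.INTER_CUBIC))"
```

```text
9.7 [0.5112 0.143  0.1087] [ 0.13 -0.46 -0.92] 0.15353043267968786 [ 1.320e-01 -6.300e-02  1.941e+00  1.000e-03  1.265e+00  1.662e+00]
[[-5.000e-04  4.040e-02 -9.992e-01]
 [ 9.000e-04 -9.992e-01 -4.040e-02]
 [-1.000e+00 -9.000e-04  4.000e-04]]
```

View pics/t2c.png

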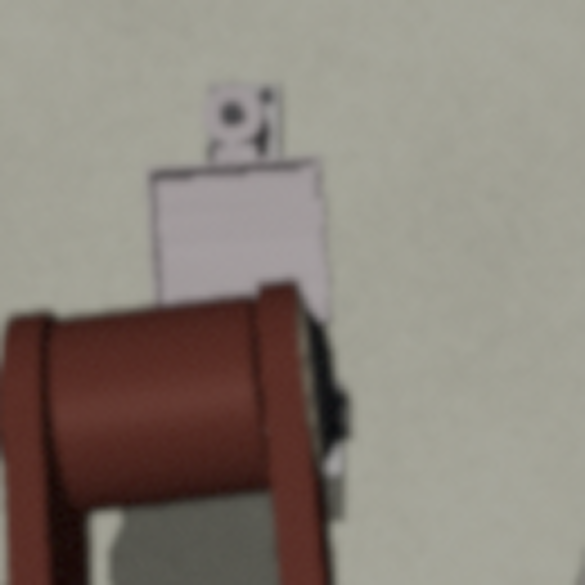

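The top view shows the tray following (the dish is nearly square with the bracket). Next I'll go to y≈0.1535 and feel downward.

play_rows:
  plan:
    - [0, -4, 0.1, 0, 1]
    - [0, -8, 0, 0, 1]
    - [0, -10.5, 0, 0, 1]
    - [2.5, -10.5, 0, 0, 1]
    - [5, -10.5, 0, 0, 1]
    - [6, -10.5, 0, 0, 1]
    - [6, -10.5, 0, 0, 1]

```text
time: 10.62
tool_pos: [0.5109, 0.1528, 0.1026]
tool_rot: [-0.014, -0.707, -0.014, 0.707]
contact_force: [-0.3, 1.2, -0.0]
gripper_width: 0.148
```

play_rows:
  plan:
    - [1, 0, 0, 0, 1]
    - [1.5, 0, 0, 0, 1]
    - [1.5, 0, 0, 0, 1]

```text
time: 11.0
tool_pos: [0.5111, 0.1528, 0.1016]
tool_rot: [0.014, 0.707, 0.014, -0.707]
contact_force: [-0.1, 1.0, -1.1]
gripper_width: 0.149
```

play_rows:
  plan:
    - [0.7, 0, 0, 0, 1]
    - [1.5, 0, 0, 0, 1]
    - [1.5, 0, 0, 0, 1]

```text
time: 11.38
tool_pos: [0.511, 0.1531, 0.0997]
tool_rot: [0.014, 0.707, 0.014, -0.707]
contact_force: [-0.5, 0.9, 0.4]
gripper_width: 0.151
```

play_rows:
  plan:
    - [1, 0, 0, 0, 1]
    - [2, 0, 0, 0, 1]
    - [2, 0, 0, 0, 1]

```text
time: 11.75
tool_pos: [0.5108, 0.1531, 0.0974]
tool_rot: [-0.014, -0.707, -0.014, 0.707]
contact_force: [0.5, 3.1, -0.1]
gripper_width: 0.152
```

play_rows:
  plan:
    - [1, 0, 0, 0, 1]
    - [2, 0, 0, 0, 1]
    - [2, 0, 0, 0, 1]

```text
time: 12.12
tool_pos: [0.5109, 0.153, 0.0958]
tool_rot: [-0.014, -0.707, -0.014, 0.707]
contact_force: [-1.6, 4.0, 1.4]
gripper_width: 0.15
```

It is in the lower hole, and the wall pushes the pin gently toward +y, so I'll shift that way and continue.

play_rows:
  plan:
    - [0, -0.8, 0, 0, 1]
    - [0, -0.8, 0, 0, 1]
    - [1.5, -0.8, 0, 0, 1]
    - [3, -0.8, 0, 0, 1]
    - [3, -0.8, 0, 0, 1]

```text
time: 12.75
tool_pos: [0.5108, 0.1533, 0.0923]
tool_rot: [-0.014, -0.707, -0.014, 0.707]
contact_force: [-1.2, 2.5, -1.0]
gripper_width: 0.152
```

play_rows:
  plan:
    - [1.5, -0.6, 0.2, 0, 1]
    - [3, -0.6, 0.2, 0, 1]
    - [4.5, -0.6, 0.2, 0, 1]
    - [5, -0.6, 0.2, 0, 1]
    - [5, -0.6, 0.2, 0, 1]

```text
time: 13.38
tool_pos: [0.5107, 0.154, 0.0876]
tool_rot: [-0.014, -0.707, -0.014, 0.707]
contact_force: [-0.6, -1.7, -2.0]
gripper_width: 0.151
```

play_rows:
  plan:
    - [2, 0.2, 0, 0, 1]
    - [4, 0.2, 0, 0, 1]
    - [6, 0.2, 0, 0, 1]
    - [8, 0.2, 0, 0, 1]
    - [9.5, 0.2, 0, 0, 1]
    - [9.5, 0.2, 0, 0, 1]

```text
time: 14.12
tool_pos: [0.5106, 0.154, 0.078]
tool_rot: [-0.014, -0.707, -0.014, 0.707]
contact_force: [-0.3, -0.2, -2.1]
gripper_width: 0.155
```

play_rows:
  plan:
    - [1, 0, 0, 0, 1]
    - [1.8, 0, 0, 0, 1]
    - [1.8, 0, 0, 0, 1]

```text
time: 14.5
tool_pos: [0.5108, 0.154, 0.0764]
tool_rot: [0.014, 0.707, 0.014, -0.707]
contact_force: [-0.1, -0.2, -2.0]
gripper_width: 0.154
```

play_rows:
  plan:
    - [0.5, 0, 0, 0, 1]
    - [0.5, 0, 0, 0, 1]
    - [0.5, 0, 0, 0, 1]

```text
time: 14.88
tool_pos: [0.5108, 0.1539, 0.076]
tool_rot: [0.014, 0.707, 0.014, -0.707]
contact_force: [-0.5, -0.2, -1.2]
gripper_width: 0.15
```

play_rows:
  plan:
    - [0.5, 0, 0, 0, 1]
    - [0.5, 0, 0, 0, 1]
    - [0.5, 0, 0, 0, 1]

```text
time: 15.25
tool_pos: [0.5108, 0.154, 0.0757]
tool_rot: [0.014, 0.707, 0.014, -0.707]
contact_force: [-0.1, -1.0, -0.4]
gripper_width: 0.151
```

play_rows:
  plan:
    - [0.5, 0, 0, 0, 1]
    - [0.5, 0, 0, 0, 1]
    - [0.5, 0, 0, 0, 1]

```text
time: 15.62
tool_pos: [0.5108, 0.154, 0.0756]
tool_rot: [-0.014, -0.707, -0.014, 0.707]
contact_force: [-3.2, -1.5, 5.2]
gripper_width: 0.155
```

play_rows:
  plan:
    - [0.4, 0, 0, 0, 1]
    - [0.4, 0, 0, 0, 1]
    - [0.4, 0, 0, 0, 1]

```text
time: 16.0
tool_pos: [0.5108, 0.154, 0.0756]
tool_rot: [-0.014, -0.707, -0.014, 0.707]
contact_force: [-5.6, -0.9, 7.7]
gripper_width: 0.151
```

The flange seats at TCP z 0.0756 (expected 0.0757) with about 8 N. I'll release it and retreat.

play_rows:
  plan:
    - [-0.3, 0, 0, 0, 1]
    - [-0.3, 0, 0, 0, 0.3]
    - [-0.3, 0, 0, 0, -0.2]
    - [-0.3, 0, 0, 0, -0.2]
    - [-0.3, 0, 0, 0, -0.2]
    - [-0.3, 0, 0, 0, -0.2]

```text
time: 16.75
tool_pos: [0.5108, 0.1539, 0.0748]
tool_rot: [-0.014, -0.707, -0.014, 0.707]
contact_force: [-0.6, 0.3, -0.4]
gripper_width: 0.601
```

play_rows:
  plan:
    - [-15, 0, 0, 0, -0.2]
    - [-35, 0, 0, 0, -0.2]
    - [-75, 0, 0, 0, -0.2]
    - [-115, 0, 30, 0, -0.2]
    - [-120, 0, 80, 0, -0.2]
    - [-120, 0, 80, 0, -0.2]
    - [-120, 0, 80, 0, -0.2]

```text
time: 17.62
tool_pos: [0.4315, 0.1508, 0.1963]
tool_rot: [0.014, 0.708, 0.014, -0.706]
contact_force: [-0.1, -1.0, -0.3]
gripper_width: 0.597
```

```bash
python3 st.py; python3 - <<'E'
from h import *
f=grab('wrist','w3');t=grab('top','t3');g=grab('scene','s3')
for n,F,box in(('w',f,None),('s',g,None)):
    c=cloud(F);m=(abs(c[...,0]-.5113)<.03)&(abs(c[...,1]-.154)<.03);z=c[...,2]
    k=m&(z>.090)&(z<.12);print(n,k.sum(),c[k].mean(0) if k.sum() else '',np.percentile(z[k],[5,50,95]) if k.sum() else '')
    k=m&(abs(z-.068)<.0025);print(' knuckle',k.sum(),np.median(z[k])); k=m&(abs(z-.0725)<.002);print(' flange',k.sum(),np.median(z[k]))
v=f['img'][:,:,::-1];s=cv2.resize(g['img'][170:270,230:400,::-1],(560,330),interpolation=cv2.INTER_CUBIC)
cv2.imwrite('pics/fin.png',cv2.resize(np.vstack([v,s]),None,fx=.78,fy=.78))
E
```

```text
17.625 [0.4315 0.1508 0.1963] [-0.09 -1.02 -0.31] 0.5969752306227736 [ 0.173 -0.347  2.03  -0.     1.456  1.704]
[[ 2.700e-03  3.980e-02 -9.992e-01]
 [ 4.000e-04 -9.992e-01 -3.980e-02]
 [-1.000e+00 -3.000e-04 -2.700e-03]]
w 947 [0.51164805 0.15379562 0.1023526 ] [0.10087786 0.10237487 0.10362309]
 knuckle 1502 0.06851544535941417
 flange 192 0.07247262349604952
s 102 [0.51372365 0.14974286 0.09879665] [0.09135668 0.09970912 0.10424663]
 knuckle 92 0.0685026185540733
 flange 30 0.07231314250252002
```

View pics/fin.png

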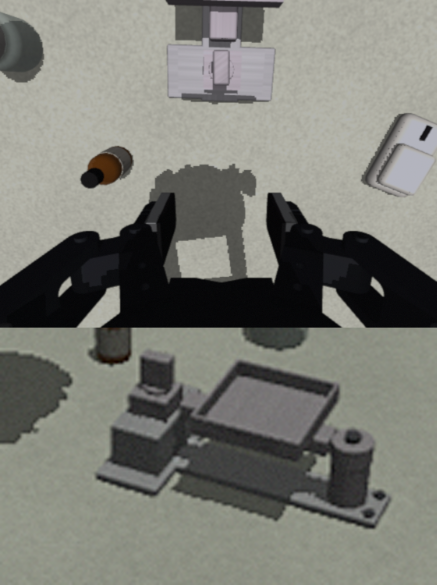

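The image shows the pin upright in the knuckle with its flange on top and the tray closed. The tab top is 33.9 mm above the knuckle face, against a nominal 34. I'll check that the rest of the scene is unmoved, then hand in.

```bash
python3 - <<'E'
from h import *
a=pickle.load(open('top0.pkl','rb'))['img'].astype(int);b=pickle.load(open('t3.pkl','rb'))['img'].astype(int)
d=abs(a-b).max(2)
for n,u,v,r in(('probe',400,193,8),('mirror',407,244,8),('cupA',348,168,16),('cupB',391,141,18),('jar',153,216,16),('dropper',194,266,10),('mouse',330,258,18),('pin well',405,218,8)): print(n,np.median(d[v-r:v+r,u-r:u+r]),(d[v-r:v+r,u-r:u+r]>45).mean().round(3))
print(manip.job_done())
E
```

```text
probe 10.0 0.0
mirror 10.0 0.0
cupA 9.0 0.0
cupB 8.5 0.0
jar 10.0 0.0
dropper 64.5 0.62
mouse 10.0 0.0
pin well 23.0 0.199
the job is handed in; nothing more can be done
None
```

```bash
python3 - <<'E'
from h import *
a=pickle.load(open('scene0.pkl','rb'))['img'].astype(int);b=pickle.load(open('s3.pkl','rb'))['img'].astype(int)
d=abs(a-b).max(2)[150:186,264:284];print(np.median(d),(d>45).mean())
c=cloud(pickle.load(open('t3.pkl','rb')));print(c[266,194])
E
```

```text
4.0 0.0
[0.43822598 0.16912598 0.51327655]
```

The tray is closed and locked: the pin is through the tray's knuckle and in the lower knuckle, with its flange home. I let go and handed the job in at about 18 s of the 64 s allowed. It reports no verdict.

- **Moves:** I took the tab-headed pin from the middle well and put its tip in the tray's hole. I then dragged the tray closed along its arc and felt down into the lower hole at about (0.511, 0.154) until the flange seated. I released the pin and backed away.
- **Forces:** The highest reading at the end of any move was about 10 N, when the flange touched down (8 N vertical, 6 N sideways).
- **Flange home:** The flange stopped at tool height 75.6 mm, where 75.7 mm was expected. In the last wrist image the tab top is 33.9 mm above the tray knuckle's face (nominal 34 mm).
- **Other objects:** In the top view, the probe, mirror, cups, jar and mouse are unchanged. The dropper bottle differed there because the arm blocked the view; the scene camera shows it unmoved.

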